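Set the phone stand to its height mark and clamp it

TASK

The phone stand on the table has to be set to its filming height: take hold of the grip at the top of its inner column, draw the column up until the dark mark line round it is level with the rim of the collar, and keep holding it there, because it sinks when let go. Only then, and without letting go of the column, swing the upright clamp lever fully closed against its stop. Finish still holding the column at the mark with the lever closed; leave the other things on the table where they are.

Things in the scene. Friction and masses are not known exactly. Their poses are not given: they have to be found in the camera images.
- stand: Telescopic phone stand, fixed to the table: round foot 130 mm across, 16 mm high; outer tube 29 mm across. Origin on the column's axis at the table top, z up. Its -x axis, within about 0.5 rad of pointing to the robot, is where the clamp lever points when closed; the lever's stop lug (31 to 45 mm out, top 120 mm above the table) stands beside that direction on the +y side.
- collar_rim (a point): Centre of the collar's top rim, 118 mm above the table, on the column's axis.
- extension (a joint): How far the inner column is drawn up, m: 0 = all the way down (as it starts), 0.060 = upper limit. At 0.030 the mark line is level with the collar rim. It slides easily and sinks by its own weight (about 0.23 kg) when let go, whether the lever is open or closed.
- column_mark (a point): Dark line, 3 mm high, round the inner column (the point lies on the axis, at the line's middle). It is hidden in the tube while the column is down. When it is level with the collar rim, the top of the grip is 206 mm above the table.
- column_top (a point): Top face of the column's grip, on the axis. The grip is a round ribbed sleeve 22 mm across that runs from here 50 mm down; a screw stud 6 mm across stands 8 mm above it. The lower end of the grip is 8 mm above the collar rim when the column is all the way down.
- column: The inner column with its grip and stud, origin on the stand's axis (176 mm below the top of the grip). It turns freely about its upright axis in the tube, so a hand that holds the grip from above can turn about that axis and take the lever along with the side of a finger.
- cam_lever (a joint): Angle of the clamp lever about the column's axis, rad: 0 = fully closed (against the stop), grows anticlockwise seen from above as it opens, up to 1.2; it starts open at 0.8 to 1.05. To close, it turns clockwise seen from above. A light friction (0.06 N m) keeps it where it is left.
- lever_blade (a point): Middle of the top edge of the lever's upright blade, 180 mm above the table, 34 mm out from the column's axis. The blade is a flat plate 5 mm thick standing radially, 19 to 49 mm out from the axis, 100 to 180 mm above the table. Seen from the axis it lies at the stand's -x direction turned anticlockwise by the lever angle.
- mug: White mug, 92 mm across, 95 mm high, with a handle; a bystander. Origin under its middle.
- salt: Salt shaker, 44 mm across, 90 mm high; a bystander. Origin under its middle.
- timer: Round white kitchen timer, 58 mm across, 42 mm high; a bystander. Origin under its middle.
- spice_jar: Square glass spice jar with a grey cap, 46 mm wide, 96 mm high; a bystander. Origin under its middle.
Not all that is in view belongs to the job. Leave any blue or orange look-alike of the stand alone.

How it is judged:
On the way, in this order (a step that is already met when the one before it is completed fails the run):
1. the column is held by the fingers at its mark (within 5 mm) while the lever is still open (value of joint extension between 0.025 and 0.035 m and contact force between the fingers and column above 1 N and value of joint cam_lever above 0.6 rad), for 0.2 s.
2. the lever is closed with the column held at its mark (value of joint extension between 0.025 and 0.035 m and contact force between the fingers and column above 1 N and value of joint cam_lever below 0.09 rad), for 0.2 s.
At the end, for the whole second after the job is handed in: the program finishes holding: the fingers grip the column (more than 1 N), its mark within 5 mm of the collar rim, the lever within 0.09 rad of fully closed, and the bystanders within 30 mm of where they stood (all of step 2 and distance of each of mug, salt, timer, spice_jar from where it was at the start of the episode below 0.03 m); the arm keeps its last pose, push and grip.
It fails at once if the lever is swung past half way while the column is more than 8 mm off its mark (value of joint cam_lever below 0.5 rad and not (value of joint extension between 0.022 and 0.038 m)).
It fails at once if the column is let go after the lever has been swung past half way (value of joint cam_lever below 0.5 rad and not (contact force between the fingers and column above 0.2 N)).
It fails at once if a bystander is knocked aside (more than 30 mm) or over (distance of any of mug, salt, timer, spice_jar from where it was at the start of the episode above 0.03 m or angle between any of mug, salt, timer, spice_jar's own z axis and vertical above 0.5 rad).
It also fails if it takes over 40 s, if anything falls off the work surface, if the arm or the gripper's body presses on something with over 40 N, if the wrist force passes 120 N, or if a joint passes its speed limit or range.

ROBOT

A 6-joint arm with a two-finger parallel gripper is mounted at the origin on a cart in front of the work surface, level with it; the furniture and walls round the work are solid. World frame = base frame: x ahead of the robot, y to its left, z up, the work surface at z = 0. Lengths are in m, angles in rad, forces in N, time in s.
With the tool pointing down it reaches from about 0.25 to 0.725 m from the base axis. Payload 4 kg.
Tool frame: the origin (TCP) lies on the front face of the gripper's body, between the roots of the fingers; the fingertips stand 73 mm ahead of it and the grasp point (between the pads) lies 54 mm ahead of it; z points along the fingers, y is the line along which they close (so a half turn about z gives the same grasp; the last joint's range is limited). The gripper opens to 85 mm and grips with 20 to 120 N. Pads are 22 mm wide; open, the fingers measure 114 mm over their backs; the gripper's body (76 mm by 85 mm) begins 54 mm behind the grasp point. The pads swing forward as they close: fully open they stand 13 mm farther back than shut.
Start: joints at [1.257, 0.241, 0.005, 1.335, 0, 1.571], TCP at [0.154, 0.476, 0.304] pointing down, gripper open.
Joint ranges: [-2.72, 2.72], [-1.05, 1.87], [-1.09, 1.28], [-1.99, 2.15], [-1.42, 1.44], [-3.14, 3.14]. Speed limits (rad/s): [2.79, 2.79, 3.14, 3.14, 3.14, 3.14].

INTERFACE

Orientations are given as a unit quaternion [x, y, z, w].
In Python, from workcell import bot gives the robot as it stands. The module is installed in compiled form; this text tells all that it offers.
- The arm moves only by the tool step_arm, never from a script. Its argument "rows" is a list of rows, each a list of 2 entries, a list of its own where there are three numbers: the shift along the tool's x, y, z in mm, then the turn about the tool's z in degrees. A call has 1 to 12 rows; each row is the pose to reach, as a shift and turn from the pose commanded when the call began, along the tool's axes at that moment; what a row does not reach only later rows make up. A row lasts 1/8 s, in which the tool goes at most 62.5 mm and 10.7 degrees, less where a joint would pass 70% of its speed; a pose out of reach is approached as far as the arm can. A call with a gripper value outside its range is refused whole. "claw" is the gripper's target within -1 to 1 (shut at 1, half-way at 0, fully open at -1), set as the call begins (left out, the last holds). The fingers move at their own pace and stop on an object; the grip force is fixed at half the most. Time passes only in rows, so rows that repeat a pose let the fingers close. It gives the time, the measured TCP pose, the force, the opening and the grip force at its end, in the units of the state.
- bot.get_obs(): the state, without advancing time (a new reading comes with each control period).
- bot.camera(name): name is "scene" or "top" or "wrist"; returns (picture, depth): 480x640x3 uint8, red, green, blue; 480x640 float32, m along the optical axis (not along the pixel's ray), 0 where there is no reading.
- bot.camera_params(name): a dict with "fx", "fy", "cx", "cy" (pixels), "pose" (4x4, takes a point from camera to world coordinates). Camera axes: x right, y up, looking along -z (the intrinsics and any distortion apply to the point x, -y, -z); pixel columns grow to the right and rows downward; lengths in m; the calibration is good to about 2 mm. A picture is of the moment at which its call begins: read the wrist's pose just before it. camera_params takes no time and is no camera call; for the wrist camera it gives the pose at the moment of the call.
- bot.job_done(): hands the job in; it is judged then, once.
Trained networks look in the newest picture that a camera, given by its name, has taken for a name from the list of things; names that differ only in an ending like _2 or _b are one class to them, and where a whole thing is asked for, a point or a joint stands for the part that bears it (a point fixed in the world has none). Each returns a list of dicts, best first, with "score" (0 to 1); they miss things now and then, are a little off and sometimes report something else, mostly with a low value. They report only what shows in the picture. A call takes as long as a camera call. They do not tell look-alikes from the thing itself.
- bot.trace(target, camera): "pixels" (480x640 bool, what is visible of it) and "uv" ([column, row] in pixels, amid what is visible of it).
The state is a dict: "clock": time; "joint_pos": joint angles; "joint_vel": joint speeds; "tau": joint torques, N m; "eef_pos": TCP position; "tool_rot": TCP orientation; "ft_force": force on the tool from outside, world axes, zero at the start; "ft_torque": the same for the moment, N m; "grip_width": finger opening in m; "grasp_force": force on a finger pad.
Only numpy, scipy, OpenCV 4.12 (cv2) and the standard library are available. Lean on these libraries where they do the work, as an engineer would, in place of code of your own. Each camera call takes 0.05 s, during which the arm holds its last target. There are 200 camera calls.

## Working session

There is one attempt and no reset: what is moved stays moved. The work goes in short steps, Python scripts to look and compute and a tool call to move; the robot and the scene stay as the last step left them, time stands still between calls to the robot, and variables do not carry over. Pictures are saved under pics/ and viewed, at most 10 in all, crops included, and the job is handed in when it is done.

Besides the shell and the picture viewer there is one more tool, called as name([rows], argument=value, ...), one row to a line, values as JSON. step_arm: Moves the arm, as the interface text tells. Its arguments: {"type":"object","properties":{"rows":{"type":"array"},"claw":{"type":"number"}},"required":["rows"]}

```bash
mkdir -p pics; cat > h.py <<'E'
import numpy as np, cv2
from workcell import bot
def pts(cam,mask,depth,P=None):
    P=P or bot.camera_params(cam)
    v,u=np.nonzero(mask&(depth>0)); d=depth[v,u]
    c=np.stack([(u-P['cx'])/P['fx']*d,-(v-P['cy'])/P['fy']*d,-d,np.ones_like(d)])
    return (np.array(P['pose'])@c)[:3].T
E
python3 - <<'E'
from h import *
o=bot.get_obs(); print(o['clock'],o['eef_pos'],o['tool_rot'],o['grip_width'])
ims=[]
for cam in ['scene','top']:
    im,d=bot.camera(cam); ims.append(im)
    np.savez(f'{cam}.npz',im=im,d=d)
    P=bot.camera_params(cam); print(cam,np.round(P['pose'],3).tolist(),P['fx'],[k for k in P])
    for t in ['stand','cam_lever','column','column_top','mug','salt','timer','spice_jar']:
        for r in bot.trace(t,cam)[:3]:
            p=pts(cam,r['pixels'],d)
            if len(p): print(cam,t,round(r['score'],2),np.round(r['uv']),len(p),np.round(np.median(p,0),3),'top',np.round(np.percentile(p[:,2],98),3),np.round(p[p[:,2]>np.percentile(p[:,2],98)-.01].mean(0),3))
    cv2.imwrite(f'pics/{cam}0.png',im[:,:,::-1])
E
```

```text
0.0 [0.15417733 0.47511592 0.30300139] [ 1.56253799e-01  9.87716359e-01 -1.05765439e-03 -1.59406348e-04] 0.08549111113038942
scene [[-0.844, 0.46, -0.276, 0.311], [-0.537, -0.718, 0.443, 0.353], [0.006, 0.522, 0.853, 0.847], [0.0, 0.0, 0.0, 1.0]] 449.3657156173321 ['fx', 'fy', 'cx', 'cy', 'pose']
scene stand 0.97 [326. 307.] 3656 [0.476 0.066 0.016] top 0.178 [0.474 0.053 0.176]
scene stand 0.78 [349. 432.] 4713 [0.332 0.241 0.015] top 0.179 [0.325 0.235 0.178]
scene stand 0.58 [428. 250.] 3271 [ 0.365 -0.145  0.015] top 0.177 [ 0.36  -0.148  0.176]
scene cam_lever 0.85 [446. 237.] 443 [ 0.349 -0.137  0.132] top 0.18 [ 0.345 -0.134  0.177]
scene cam_lever 0.73 [336. 284.] 536 [0.461 0.047 0.129] top 0.181 [0.456 0.044 0.178]
scene column 0.73 [349. 416.] 238 [0.335 0.232 0.176] top 0.185 [0.336 0.229 0.178]
scene column 0.72 [438. 220.] 310 [ 0.37  -0.153  0.16 ] top 0.183 [ 0.371 -0.158  0.177]
scene column 0.63 [324. 274.] 282 [0.485 0.062 0.168] top 0.184 [0.487 0.058 0.177]
scene column_top 0.7 [350. 412.] 243 [0.335 0.231 0.176] top 0.185 [0.336 0.229 0.178]
scene column_top 0.6
[... 1333 characters left out ...]
 0.182 [0.457 0.042 0.179]
top column 0.57 [292. 247.] 63 [0.486 0.053 0.176] top 0.184 [0.487 0.055 0.177]
top column 0.34 [217. 252.] 1312 [0.485 0.25  0.059] top 0.097 [0.485 0.248 0.093]
top column_top 0.6 [387. 297.] 74 [ 0.371 -0.158  0.175] top 0.185 [ 0.371 -0.159  0.178]
top column_top 0.44 [216. 310.] 115 [0.336 0.224 0.174] top 0.182 [0.336 0.227 0.176]
top mug 0.9 [217. 251.] 1268 [0.485 0.25  0.059] top 0.097 [0.486 0.248 0.093]
top salt 0.75 [417. 260.] 274 [ 0.468 -0.251  0.079] top 0.09 [ 0.469 -0.258  0.086]
top salt 0.72 [291. 245.] 68 [0.486 0.053 0.176] top 0.184 [0.488 0.055 0.177]
top spice_jar 0.71 [334. 151.] 410 [ 0.735 -0.034  0.085] top 0.099 [ 0.746 -0.035  0.094]
```

View pics/scene0.png

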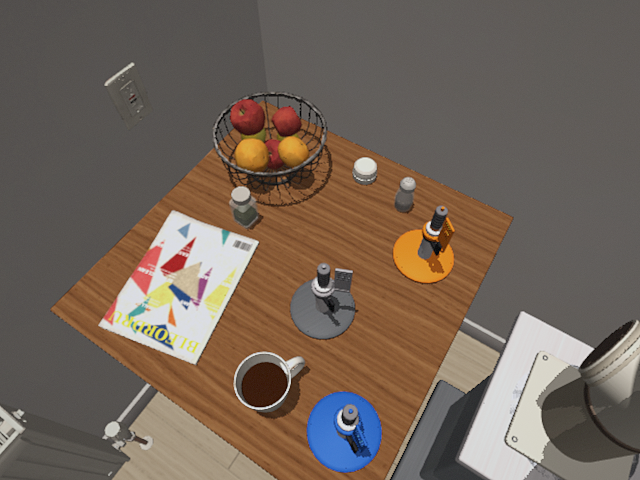

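View pics/top0.png

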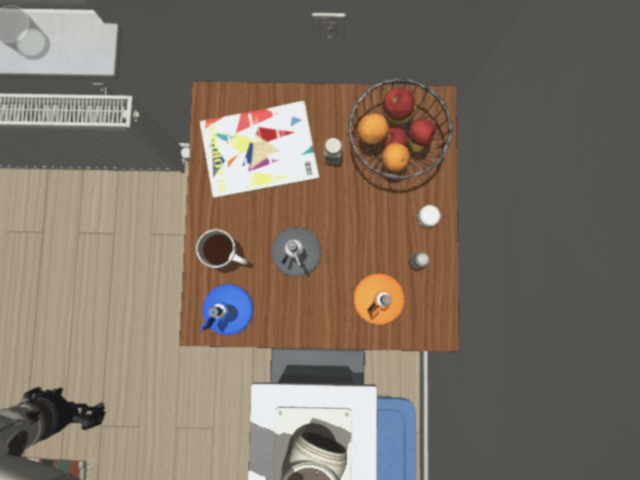

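The grey stand (scene column about (323,275), lever about (342,280)) is the target. The blue and orange ones are look-alikes. I'll refine the axis and the lever direction from these images.

```bash
python3 - <<'E'
from h import *
S=[]
for cam in ['scene','top']:
    z=np.load(cam+'.npz'); im,d=z['im'],z['d']
    p=pts(cam,np.ones_like(d,bool),d); vv,uu=np.nonzero(d>0); col=im[vv,uu]
    n=np.hypot(p[:,0]-.485,p[:,1]-.055)
    f=(n<.085)&(p[:,2]>.011)&(p[:,2]<.020)
    c,r=cv2.minEnclosingCircle(p[f][:,:2].astype(np.float32)); print(cam,'foot',c,r)
    for nm,lo,hi,rr in [('stud',.181,.19,.02),('grip',.172,.1795,.0125),]:
        s=(n<rr)&(p[:,2]>lo)&(p[:,2]<hi); print(nm,s.sum(),p[s].mean(0) if s.any() else '', (p[s].min(0)+p[s].max(0))/2 if s.any() else '')
    s=(n<.065)&(n>.019)&(p[:,2]>.105)&(p[:,2]<.19)
    q=p[s]; t=q[:,2]>.172
    print('blade n',s.sum(),'top',t.sum(),np.round(q[t].mean(0),4) if t.any() else ''); 
    xy=q[:,:2]; dxy=xy-xy.mean(0); print('mean',xy.mean(0),'pca',np.linalg.svd(dxy,full_matrices=False)[1:])
    a=np.degrees(np.arctan2(xy[:,1]-.055,xy[:,0]-.487))%360; print(np.round(np.percentile(a,[5,25,50,75,95])))
    lug=(n<.055)&(n>.025)&(p[:,2]>.112)&(p[:,2]<.123); a=np.degrees(np.arctan2(p[lug][:,1]-.055,p[lug][:,0]-.487))%360; print('lug z ang',np.histogram(a,36,(0,360))[0])
im=cv2.imread('pics/scene0.png')[230:350,260:400]; t=cv2.imread('pics/top0.png')[210:300,255:345]
cv2.imwrite('pics/c1.png',np.hstack([cv2.resize(im,(467,400),interpolation=2),cv2.resize(t,(330,400),interpolation=2)]))
E
```

```text
scene foot (0.4877508580684662, 0.05747592821717262) 0.06414303183555603
stud 12 [0.48590516 0.05647925 0.18394747] [0.47906006 0.05506194 0.18366486]
grip 103 [0.48662636 0.05732606 0.17648201] [0.48731185 0.05678605 0.17595556]
blade n 459 top 70 [0.455  0.0439 0.1784]
mean [0.46129408 0.05232707] pca (array([0.41030025, 0.21340929]), array([[-0.80736326, -0.59005472],
       [-0.59005472,  0.80736326]]))
[ 47. 145. 197. 198. 201.]
lug z ang [ 0  0  0  0  0  0  0  0  0  0  0  0  0 15 19  0  0  0  0 27  3  0  0  0
  0  0  0  0  0  0  0  0  0  0  0  0]
top foot (0.4877546429634094, 0.055044762790203094) 0.06420685350894928
stud 4 [0.48849539 0.05498139 0.1836843 ] [0.48845397 0.05494777 0.18389872]
grip 52 [0.48759919 0.05499856 0.17591131] [0.48804985 0.05450799 0.1757426 ]
blade n 109 top 31 [0.4561 0.0413 0.1788]
mean [0.47347822 0.05255672] pca (array([0.23256536, 0.16808433]), array([[-0.98680493, -0.16191368],
       [ 0.16191368, -0.98680493]]))
[ 18. 141. 203. 210. 338.]
lug z ang [ 0  0  0  0  0  0  0  0  0  0  0  0  0  2 12  0  0  0  0  0  0  0  0  0
  0  0  0  0  0  0  0  0  0  0  0  0]
```

View pics/c1.png

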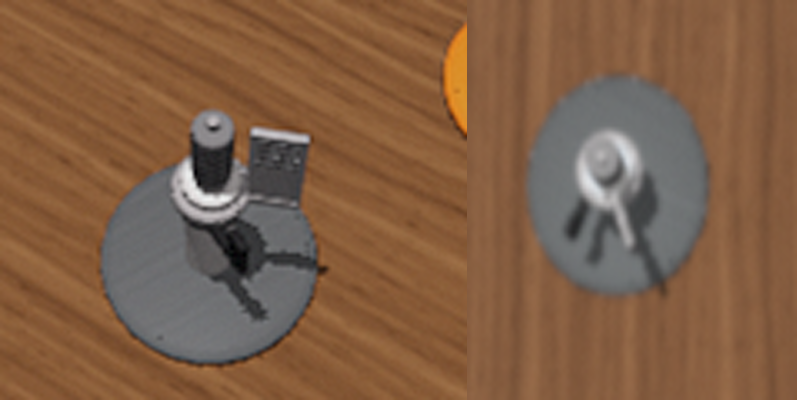

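step_arm([
  [[-40, -27, 0], 0],
  [[-80, -53, 0], -2],
  [[-120, -80, 0], -4],
  [[-162, -107, 0], -6],
  [[-203, -134, 0], -8],
  [[-244, -161, 0], -10],
  [[-284, -188, 0], -12],
  [[-325, -215, 0], -13],
  [[-366, -242, 0], -13],
  [[-407, -269, 0], -13],
  [[-447, -295, 0], -13],
  [[-447, -295, 0], -13],
], claw=-1)

```text
clock: 2.4
eef_pos: [0.49, 0.0547, 0.3036]
tool_rot: [0.046, 0.999, -0.0, 0.0]
ft_force: [0.4, 0.5, 0.5]
grip_width: 0.0853
grasp_force: 0.0
```

```bash
cat > w.py <<'E'
from h import *
import sys
from scipy.spatial.transform import Rotation as R
o=bot.get_obs(); P=bot.camera_params('wrist'); im,d=bot.camera('wrist')
M=R.from_quat(o['tool_rot']).as_matrix()
print(o['clock'],o['eef_pos'],'tooly deg',np.degrees(np.arctan2(M[1,1],M[0,1])),'tool',M[:,2],o['joint_pos'],o['grip_width'],o['grasp_force'],o['ft_force'])
p=pts('wrist',np.ones_like(d,bool),d,P); n=np.hypot(p[:,0]-.4877,p[:,1]-.056)
for nm,lo,hi,r0,r1 in [('foot',.011,.02,0,.09),('stud',.181,.188,0,.015),('gripring',.170,.179,0,.014),('lug',.112,.124,.03,.05),('blade',.172,.184,.018,.06)]:
    s=(n<r1)&(n>r0)&(p[:,2]>lo)&(p[:,2]<hi)
    if s.sum()>3:
        c,r=cv2.minEnclosingCircle(p[s][:,:2].astype(np.float32)); m=p[s].mean(0)
        print(nm,s.sum(),'mean',np.round(m,4),'circ',np.round(c,4),round(r,4),'ang',np.degrees(np.arctan2(m[1]-.056,m[0]-.4877))%360)
cv2.imwrite(f'pics/{sys.argv[1]}.png',im[:,:,::-1])
E
python3 w.py w1
```

```text
2.4 [0.49001132 0.05471111 0.30358759] tooly deg 84.74177407875771 tool [ 4.41788051e-04 -2.75490619e-04 -9.99999864e-01] [ 1.11343429e-01  2.26722932e-01 -1.38579665e-02  1.32980699e+00
 -3.22873332e-04  2.03116663e-01] 0.0853042112790644 0.0 [0.44932017 0.53203027 0.48683528]
foot 9811 mean [0.475  0.0581 0.014 ] circ [0.4871 0.0544] 0.0638 ang 170.4921759684574
stud 135 mean [0.4872 0.0546 0.1837] circ [0.4876 0.0543] 0.0034 ang 249.514993962398
gripring 1328 mean [0.4863 0.0547 0.1758] circ [0.4875 0.0545] 0.0112 ang 221.59461695293825
lug 345 mean [0.4542 0.0672 0.1188] circ [0.4485 0.0585] 0.0243 ang 161.54079944910526
blade 803 mean [0.4555 0.0417 0.1788] circ [0.4566 0.0411] 0.0151 ang 203.9809615275262
```

View pics/w1.png

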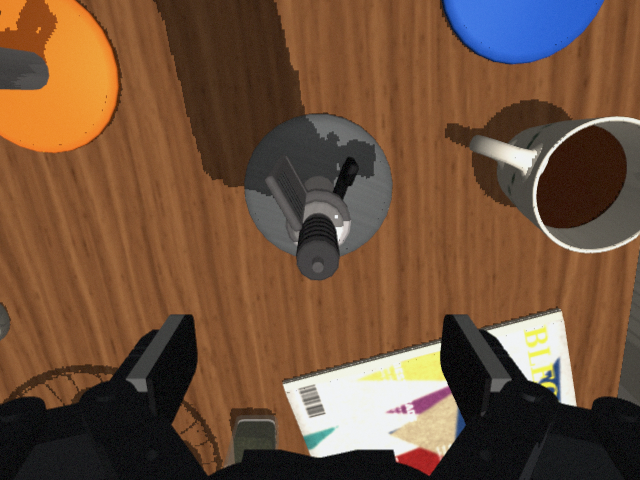

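Axis at (0.4876, 0.0545), blade at about 202°, lug at about 150° (black, pixel (350,170)). The fingers at 85°/265° are clear of the blade, so I'll descend.

step_arm([
  [[2.4, 0, 25], 0],
  [[2.4, 0, 50], 0],
  [[2.4, 0, 75], 0],
  [[2.4, 0, 95], 0],
  [[2.4, 0, 103], 0],
  [[2.4, 0, 103], 0],
])

```text
clock: 3.2
eef_pos: [0.4855, 0.0579, 0.2009]
tool_rot: [0.043, 0.999, -0.0, -0.0]
ft_force: [0.1, -0.2, 1.1]
grip_width: 0.0858
grasp_force: 0.0
```

step_arm([
  [[0, 0, 0], 0],
  [[0, 0, 0], 0],
  [[0, 0, 0], 0],
  [[0, 0, 0], 0],
  [[0, 0, 0], 0],
  [[0, 0, 0], 0],
  [[0, 0, 0], 0],
  [[0, 0, 0], 0],
], claw=1)

```text
clock: 4.2
eef_pos: [0.4862, 0.0559, 0.2016]
tool_rot: [0.044, 0.999, -0.002, 0.001]
ft_force: [-1.2, -5.0, 5.4]
grip_width: 0.0192
grasp_force: 58.5
```

step_arm([
  [[-1, -1, -6], 0],
  [[-1, -1, -12], 0],
  [[-1, -1, -18], 0],
  [[-1, -1, -24], 0],
  [[-1, -1, -30], 0],
  [[-1, -1, -30], 0],
  [[-1, -1, -30], 0],
  [[-1, -1, -30], 0],
])

```text
clock: 5.2
eef_pos: [0.4865, 0.0557, 0.231]
tool_rot: [0.044, 0.999, -0.001, -0.001]
ft_force: [-1.9, -5.2, -1.9]
grip_width: 0.0197
grasp_force: 58.8
```

```bash
cat >> w.py <<'E'
for cam in ['scene','top']:
    im2,d=bot.camera(cam)
    p=pts(cam,np.ones_like(d,bool),d); n=np.hypot(p[:,0]-.4876,p[:,1]-.0545)
    s=(n>.02)&(n<.055)&(p[:,2]>.125)&(p[:,2]<.183)
    for r in bot.trace('cam_lever',cam)+bot.trace('column_mark',cam):
        q=pts(cam,r['pixels'],d); 
        if len(q): m=q.mean(0); print(cam,r['score'],r['uv'],len(q),m,'z',np.round(np.percentile(q[:,2],[5,95]),3),'ang',np.degrees(np.arctan2(m[1]-.0545,m[0]-.4876))%360)
    if cam=='scene': cv2.imwrite(f'pics/s_{sys.argv[1]}.png',np.hstack([cv2.resize(im2[170:350,240:420,::-1],(440,440),interpolation=2),cv2.resize(im[100:460,200:450,::-1],(306,440))]))
E
python3 w.py w2
```

```text
5.2 [0.48646828 0.05567952 0.23097433] tooly deg 85.00713399486204 tool [-0.00113238 -0.00146027 -0.99999829] [ 0.11458375  0.26639999 -0.15646386  1.14922439 -0.00132122  0.20172733] 0.019651114924417203 58.758031725883484 [-1.92032932 -5.24039148 -1.8592619 ]
foot 12525 mean [0.4671 0.0641 0.0141] circ [0.4875 0.0545] 0.0638 ang 158.55744393583586
stud 743 mean [0.479  0.0566 0.184 ] circ [0.4815 0.0563] 0.0111 ang 175.75093689013823
gripring 779 mean [0.479  0.0567 0.1745] circ [0.482  0.0563] 0.0108 ang 175.45461563071805
lug 732 mean [0.4537 0.0645 0.1186] circ [0.4488 0.0581] 0.0244 ang 165.9087038726461
blade 3071 mean [0.4633 0.0473 0.1785] circ [0.4624 0.057 ] 0.0296 ang 199.72149619634953
scene 0.91 [356.1, 434.1] 353 [0.31883802 0.24507574 0.14001817] z [0.108 0.182] ang 131.52609603557792
scene 0.75 [335.4, 285.7] 576 [0.46476568 0.04917578 0.12841395] z [0.073 0.18 ] ang 193.12501602042767
scene 0.72 [444.7, 235.5] 399 [ 0.35052749 -0.13711977  0.1389578 ] z [0.107 0.179] ang 234.42249650008142
scene 0.39 [369.6, 171.0] 258 [ 0.56155295 -0.26479519  0.04774438] z [0.001 
[... 165 characters left out ...]
940 [ 0.73948445 -0.0261177   0.0596684 ] z [0.005 0.096] ang 342.25230118417136
scene 0.57 [327.0, 281.5] 110 [0.48086724 0.05985983 0.14543124] z [0.118 0.187] ang 141.4773511455788
scene 0.54 [349.4, 411.3] 245 [0.33478294 0.23112066 0.17260039] z [0.145 0.184] ang 130.8672628710639
top 0.57 [377.2, 309.1] 163 [ 0.35960276 -0.14816627  0.12893731] z [0.106 0.181] ang 237.72486229674902
top 0.52 [207.0, 320.2] 169 [0.31531056 0.23861387 0.12457538] z [0.001 0.18 ] ang 133.09978849188312
top 0.43 [215.8, 309.6] 102 [0.3353675  0.22293345 0.16681344] z [0.134 0.18 ] ang 132.10771460519373
top 0.41 [387.4, 298.8] 114 [ 0.37084001 -0.16097692  0.16053846] z [0.109 0.181] ang 241.54816514441276
```

View pics/s_w2.png

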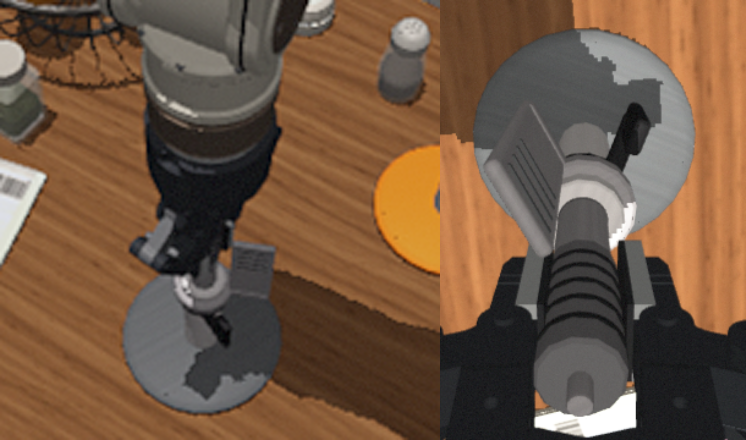

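Column is up, lever still open. I'll check the actual extension from the grip top and rim depth, and the lug direction.

```bash
python3 - <<'E'
from h import *
P=bot.camera_params('wrist'); im,d=bot.camera('wrist')
p=pts('wrist',np.ones_like(d,bool),d,P); x,y=p[:,0]-.4876,p[:,1]-.0545; n=np.hypot(x,y); a=np.degrees(np.arctan2(y,x))%360
h=np.histogram(p[n<.012][:,2],np.arange(.11,.222,.002)); print([(round(b,3),c) for c,b in zip(*h) if c])
s=(n>.028)&(n<.05)&(abs(p[:,2]-.1185)<.003); print('lug',np.histogram(a[s],np.arange(100,230,5)))
s=(n>.022)&(n<.055)&(abs(p[:,2]-.179)<.002)&(a>150)&(a<230); print('blade',np.percentile(a[s],[5,50,95]),s.sum())
E
```

```text
[(np.float64(0.116), np.int64(130)), (np.float64(0.118), np.int64(302)), (np.float64(0.12), np.int64(67)), (np.float64(0.122), np.int64(56)), (np.float64(0.124), np.int64(71)), (np.float64(0.126), np.int64(69)), (np.float64(0.128), np.int64(69)), (np.float64(0.13), np.int64(74)), (np.float64(0.132), np.int64(79)), (np.float64(0.134), np.int64(78)), (np.float64(0.136), np.int64(73)), (np.float64(0.138), np.int64(89)), (np.float64(0.14), np.int64(82)), (np.float64(0.142), np.int64(91)), (np.float64(0.144), np.int64(94)), (np.float64(0.146), np.int64(94)), (np.float64(0.148), np.int64(92)), (np.float64(0.15), np.int64(94)), (np.float64(0.152), np.int64(69)), (np.float64(0.154), np.int64(9)), (np.float64(0.156), np.int64(85)), (np.float64(0.158), np.int64(127)), (np.float64(0.16), np.int64(121)), (np.float64(0.162), np.int64(57)), (np.float64(0.164), np.int64(238)), (np.float64(0.166), np.int64(141)), (np.float64(0.168), np.int64(137)), (np.float64(0.17), np.int64(82)), (np.float64(0.172), np.int64(266)), (np.float64(0.174), np.int64(165)), (np.float64(0.176), np.int64(168)), (np.float64
[... 345 characters left out ...]
, (np.float64(0.198), np.int64(294)), (np.float64(0.2), np.int64(338)), (np.float64(0.202), np.int64(364)), (np.float64(0.204), np.int64(2826)), (np.float64(0.206), np.int64(606)), (np.float64(0.208), np.int64(132)), (np.float64(0.21), np.int64(131)), (np.float64(0.212), np.int64(345)), (np.float64(0.214), np.int64(57)), (np.float64(0.218), np.int64(1))]
lug (array([  0,   0,   0,   0,   0,   0,   0,  31, 204, 186,   0,   0,   0,
         0,   0,   0,   0,   0,   0, 112,  28,   0,   0,   0,   0]), array([100, 105, 110, 115, 120, 125, 130, 135, 140, 145, 150, 155, 160,
       165, 170, 175, 180, 185, 190, 195, 200, 205, 210, 215, 220, 225]))
blade [198.0824645  201.65425857 205.98730834] 1335
```

step_arm([
  [[0, 0, 0], 6],
  [[0, 0, 0], 12],
  [[0, 0, 0], 18],
  [[0, 0, 0], 24],
  [[0, 0, 0], 30],
  [[0, 0, 0], 36],
  [[0, 0, 0], 40],
  [[0, 0, 0], 40],
])

```text
clock: 6.6
eef_pos: [0.4873, 0.0564, 0.2311]
tool_rot: [0.382, 0.924, 0.0, 0.0]
ft_force: [0.9, -3.9, -4.1]
grip_width: 0.0196
grasp_force: 61.3
```

```bash
cat > c.py <<'E'
from h import *
from scipy.spatial.transform import Rotation as R
o=bot.get_obs(); M=R.from_quat(o['tool_rot']).as_matrix()
P=bot.camera_params('wrist'); im,d=bot.camera('wrist')
print(o['clock'],o['eef_pos'],'finger deg',np.degrees(np.arctan2(M[1,1],M[0,1]))+180,'ft',o['ft_force'],o['ft_torque'],o['grasp_force'],o['joint_pos'][5])
p=pts('wrist',np.ones_like(d,bool),d,P); x,y=p[:,0]-.4876,p[:,1]-.0545; n=np.hypot(x,y); a=np.degrees(np.arctan2(y,x))%360
s=(n<.0105)&(p[:,2]>.195)&(p[:,2]<.21); z=p[s][:,2]; h,e=np.histogram(z,30); print('grip top',e[h.argmax()],s.sum())
s=(n>.026)&(n<.055)&(abs(p[:,2]-.179)<.0025)&(a>130)&(a<225); print('blade',np.percentile(a[s],[5,50,95]) if s.any() else '',s.sum())
s=(n>.026)&(n<.055)&(p[:,2]>.125)&(p[:,2]<.175)&(a>130)&(a<225); print('blade face',np.percentile(a[s],[5,50,95]) if s.any() else '',s.sum())
cv2.imwrite('pics/wc.png',im[:,:,::-1])
E
python3 c.py
```

```text
6.6 [0.48733093 0.05639102 0.23109756] finger deg 225.08667690742666 ft [ 0.92679186 -3.94370636 -4.1029191 ] [-0.67860138 -0.21053017  0.07811112] 61.30935513385339 0.8988908873137259
grip top 0.20556127607746116 3687
blade [169.76077451 172.81776788 176.83523126] 1224
blade face [168.63398236 170.54804753 172.58794637] 2680
```

step_arm([
  [[0, 0, 0], 5],
  [[0, 0, 0], 10],
  [[0, 0, 0], 14],
  [[0, 0, 0], 17],
  [[0, 0, 0], 18],
  [[0, 0, 0], 18],
])

```text
clock: 7.4
eef_pos: [0.4877, 0.0564, 0.2311]
tool_rot: [0.522, 0.853, 0.001, 0.001]
ft_force: [4.2, -2.7, -5.7]
grip_width: 0.0196
grasp_force: 62.8
```

```bash
python3 c.py
```

```text
7.4 [0.48772131 0.05638751 0.2311339 ] finger deg 207.08259837882866 ft [ 4.20445094 -2.66881009 -5.65931003] [-0.41139209 -0.91081806  0.05545021] 62.827429032186046 1.2130277913986058
grip top 0.20549417697575004 3605
blade [152.77972429 155.80335699 159.93180721] 1226
blade face [151.48523135 153.48267504 155.53467427] 2713
```

View pics/wc.png

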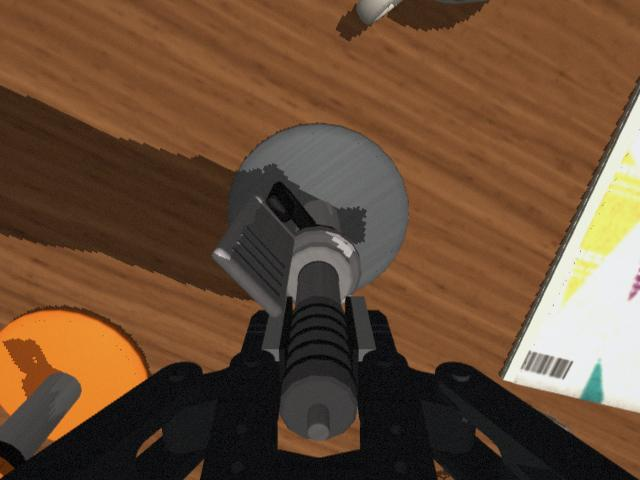

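The blade is nearly at the lug (lug about (280,195), blade edge (262,200)). I'll push on gently until it meets the stop.

step_arm([
  [[0, 0, 0], 1],
  [[0, 0, 0], 2],
  [[0, 0, 0], 3],
  [[0, 0, 0], 4],
  [[0, 0, 0], 4],
])

```text
clock: 8.07
eef_pos: [0.4878, 0.0562, 0.2311]
tool_rot: [0.552, 0.834, 0.001, 0.001]
ft_force: [4.8, -2.9, -5.8]
grip_width: 0.0195
grasp_force: 63.4
```

```bash
python3 c.py
```

```text
8.075 [0.4877524  0.05620202 0.23114698] finger deg 203.03536540962656 ft [ 4.81016575 -2.89480435 -5.82117653] [-0.43579997 -1.15077832  0.15614813] 63.419258833746426 1.2834774228402865
grip top 0.20550988112371044 3580
blade [149.88945514 153.01368423 157.07308929] 1225
blade face [148.75267589 150.68255994 152.60160885] 2753
```

step_arm([
  [[0, 0, 0], 1],
  [[0, 0, 0], 2],
  [[0, 0, 0], 3],
  [[0, 0, 0], 3],
])

```text
clock: 8.62
eef_pos: [0.4877, 0.0557, 0.2312]
tool_rot: [0.573, 0.819, 0.0, 0.001]
ft_force: [5.1, -5.7, -5.6]
grip_width: 0.0193
grasp_force: 64.5
```

```bash
python3 c.py
```

```text
8.625 [0.48769076 0.05569245 0.23117005] finger deg 200.02751160640528 ft [ 5.0586924  -5.66234967 -5.56496826] [-0.68422257 -1.18466191  0.18174177] 64.45175643777475 1.3354971229832768
grip top 0.20551879542332957 3547
blade [149.82462282 152.95925305 157.01538845] 1216
blade face [148.70647851 150.6613343  152.52206104] 2855
```

The blade angle no longer changes (153.0° before and after), so it is on the stop. The mark is at the rim and the grip is firm.

```bash
python3 -c "
from workcell import bot
print(bot.job_done())"
```

```text
the job is handed in; nothing more can be done
None
```

I handed the job in with the column still gripped at its mark (extension about 29.5 mm from camera depth) and the lever closed against its stop. The hand-in gave no verdict; I didn't re-measure the bystanders at the end, but nothing came near them.

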